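# Load vial strips from a packed row into a carrier

### The arm

A 6-joint arm with a two-finger parallel gripper is mounted at the origin on a cart in front of the work surface, level with it; the furniture and walls round the work are solid. World frame = base frame: x ahead of the robot, y to its left, z up, the work surface at z = 0. Lengths are in m, angles in rad, forces in N, time in s.
With the tool pointing down it reaches from about 0.3 to 0.875 m from the base axis. Payload 6.4 kg.
Tool frame: the origin (TCP) lies at the very end of the fingers, on their centre line; the grasp point (between the pads) lies 19 mm behind it; z points along the fingers, y is the line along which they close (so a half turn about z gives the same grasp; the last joint's range is limited). The gripper opens to 88 mm and grips with 3 to 60 N. Pads are 18 mm wide; open, the fingers measure 123 mm over their backs; the gripper's body (75 mm by 187 mm) begins 45 mm behind the grasp point.
Start: joints at [-1.527, 0.181, 1.607, -0, 1.354, -0.206], TCP at [0.142, -0.557, 0.239] pointing down, gripper open.
Joint ranges: [-2.99, 2.99], [-0.89, 2.07], [0.3, 2.58], [-1.14, 4.28], [0, 2.63], [-3.12, 3.12]. Speed limits (rad/s): [2.57, 2.57, 3.01, 3.14, 3.14, 3.14].

### API

Orientations are given as a rotation vector (axis times angle).
In Python, from plant import bot gives the robot as it stands.
- The arm moves only by the tool step_arm, never from a script. Its argument "rows" is a list of rows, each a list of 7 numbers: the finger opening in cm, from 0 to 8.81, then the shift along the world's x, y, z in cm, then the turn, a rotation vector about the world's x, y, z in degrees. In form: [[jaw, x, y, z, rx, ry, rz], ...]. A call has 1 to 10 rows; each row is the pose to reach, as a shift and turn from the pose commanded when the call began; what a row does not reach only later rows make up. A row lasts 1/12 s, in which the tool goes at most 41.7 mm and 7.16 degrees, less where a joint would pass 70% of its speed; a pose out of reach is approached as far as the arm can. A call with a gripper value outside its range is refused whole. The fingers move at their own pace and stop on an object; the grip force is fixed at half the most. Time passes only in rows, so rows that repeat a pose let the fingers close. It gives the time, the measured TCP pose, the force, the opening and the grip force at its end, in the units of the state.
- bot.state(): the state, without advancing time (a new reading comes with each control period).
- bot.snapshot(name): name is "scene" or "top"; returns a dict with "img" (384x512x3 uint8, red, green, blue), "mtx" (3x3 intrinsics, pixels), "extrinsics" (4x4, takes a point from camera to world coordinates). Camera axes: x right, y down, z forward; pixel columns grow to the right and rows downward; lengths in m; the calibration is good to about 2 mm. A picture is of the moment at which its call begins. There is no depth.
- bot.job_done(): hands the job in; it is judged then, once.
Trained networks look in the newest picture that a camera, given by its name, has taken for a name from the list of things; names that differ only in an ending like _2 or _b are one class to them, and where a whole thing is asked for, a point or a joint stands for the part that bears it (a point fixed in the world has none). Each returns a list of dicts, best first, with "score" (0 to 1); they miss things now and then, are a little off and sometimes report something else, mostly with a low value. They report only what shows in the picture. A call takes as long as a camera call. They do not tell look-alikes from the thing itself.
- bot.regions_of(camera, label): "pixels" (384x512 bool, what is visible of it).
- bot.spot_point(camera, label): "location" ([x, y, z] in m, in world coordinates, good to about 4 mm: a listed point, or the origin of a listed thing).
The state is a dict: "clock": time; "joint_pos": joint angles; "dq": joint speeds; "effort": joint torques, N m; "eef_pos": TCP position; "orientation": TCP orientation; "contact_force": force on the tool from outside, world axes, zero at the start; "torque": the same for the moment, N m; "gripper_width": finger opening in m; "gripper_force": force on a finger pad.
Only numpy, scipy, OpenCV 4.12 (cv2) and the standard library are available. Lean on these libraries where they do the work, as an engineer would, in place of code of your own. Each camera call takes 0.05 s, during which the arm holds its last target. There are 200 camera calls.

### The job

Load the sample carrier with every strip that holds capped vials. They stand packed side by side among empty strips with no room for fingers, so slide each full strip endways along the worktop, clear of the row, before lifting it, without shifting the empty strips; then plug its foot into a free socket of the carrier, upright and fully home, and let go.

Things in the scene. Friction and masses are not known exactly. Their poses are not given: they have to be found in the camera images.
- full_a: grey plastic bar, 110 long (x) x 30 wide (y) x 46 high; its lowest 14 are a narrower block foot 98 x 22 on which it stands; both ends alike; 0.11 to 0.18 kg; five wells in its top. FULL: each well holds a vial, its white cap 1.5 proud of the top. May be absent (two or three are there). Origin: centre of the foot's underside; x along the bar, z up.
- full_b: grey plastic bar, 110 long (x) x 30 wide (y) x 46 high; its lowest 14 are a narrower block foot 98 x 22 on which it stands; both ends alike; 0.11 to 0.18 kg; five wells in its top. FULL: each well holds a vial, its white cap 1.5 proud of the top. May be absent (two or three are there). Origin: centre of the foot's underside; x along the bar, z up.
- full_c: grey plastic bar, 110 long (x) x 30 wide (y) x 46 high; its lowest 14 are a narrower block foot 98 x 22 on which it stands; both ends alike; 0.11 to 0.18 kg; five wells in its top. FULL: each well holds a vial, its white cap 1.5 proud of the top. May be absent (two or three are there). Origin: centre of the foot's underside; x along the bar, z up.
- empty_a: grey plastic bar, 110 long (x) x 30 wide (y) x 46 high; its lowest 14 are a narrower block foot 98 x 22 on which it stands; both ends alike; 0.11 to 0.18 kg; five wells in its top. EMPTY: its wells are open. Stands in the tight row and stays there. Origin: centre of the foot's underside; x along the bar, z up.
- empty_b: grey plastic bar, 110 long (x) x 30 wide (y) x 46 high; its lowest 14 are a narrower block foot 98 x 22 on which it stands; both ends alike; 0.11 to 0.18 kg; five wells in its top. EMPTY: its wells are open. Stands in the tight row and stays there. Origin: centre of the foot's underside; x along the bar, z up.
- empty_c: grey plastic bar, 110 long (x) x 30 wide (y) x 46 high; its lowest 14 are a narrower block foot 98 x 22 on which it stands; both ends alike; 0.11 to 0.18 kg; five wells in its top. EMPTY: its wells are open. Stands in the tight row and stays there. Origin: centre of the foot's underside; x along the bar, z up.
- empty_d: grey plastic bar, 110 long (x) x 30 wide (y) x 46 high; its lowest 14 are a narrower block foot 98 x 22 on which it stands; both ends alike; 0.11 to 0.18 kg; five wells in its top. EMPTY: its wells are open. Stands in the tight row and stays there. Origin: centre of the foot's underside; x along the bar, z up.
- carrier: loose white carrier plate, 134 (x) x 190 (y, 204 over its finger ledges) x 24 high, 0.9 kg, flat on the worktop, with three rectangular blind sockets in its top side by side; it can be shoved. Origin: centre of its underside; x along the sockets, y across them. A seated strip's body rests on the plate's top, so its underside is 10 above the worktop
- socket0 (a point): centre of the mouth of a carrier socket, on the plate's top surface, at y = -62 of the carrier; the socket is 101 (x) x 25 (y) x 17 deep (1.5 clearance all round; the edge gives no lead-in), and takes the 98 x 22 x 14 foot of a strip either way round; axes as the carrier's
- socket1 (a point): centre of the mouth of a carrier socket, on the plate's top surface, at y = 0 of the carrier; the socket is 101 (x) x 25 (y) x 17 deep (1.5 clearance all round; the edge gives no lead-in), and takes the 98 x 22 x 14 foot of a strip either way round; axes as the carrier's
- socket2 (a point): centre of the mouth of a carrier socket, on the plate's top surface, at y = 62 of the carrier; the socket is 101 (x) x 25 (y) x 17 deep (1.5 clearance all round; the edge gives no lead-in), and takes the 98 x 22 x 14 foot of a strip either way round; axes as the carrier's
- retort_stand: fixed retort stand to the right of the work, an obstacle for the arm: a thin vertical rod 12 in diameter and 690 tall on a flat blue foot, with a small clamp at about 180 high; the rod stands 32 nearer the robot (-x) and 12 to the left (+y) of the origin. Swing the arm over or behind the rod, not through it
Not all that is in view belongs to the job. Leave any red look-alike of the full_a alone.

How it is judged:
By the outcome, as a careful person would: the job done as asked, in the order asked, and still so for the second after the job is handed in, with the robot touching nothing.
Of full_a, full_b, full_c only 2 to 3 are there at a start; the rules pass over those that are not, and their reading is None.
At some moment in a run one of carrier may be knocked a few centimetres aside while the robot is not near it.
Once in a run the grip may slacken for a moment while it holds something.
It also fails if it takes over 210 s, if anything falls off the work surface, if the arm or the gripper's body presses on something with over 40 N, if the wrist force passes 120 N, or if a joint passes its speed limit or range.

## Working session

There is one attempt and no reset: what is moved stays moved. The work goes in short steps, Python scripts to look and compute and a tool call to move; the robot and the scene stay as the last step left them, time stands still between calls to the robot, and variables do not carry over. Pictures are saved under pics/ and viewed, at most 14 in all, crops included, and the job is handed in when it is done.

Besides the shell and the picture viewer there is one more tool, called after "Emit:" by a JSON object that holds its "fn" and its "kwargs". step_arm: Moves the arm, as the interface text tells. Its arguments: {"type":"object","properties":{"rows":{"type":"array"}},"required":["rows"]}

```bash
mkdir -p pics; python3 - <<'E'
from plant import bot
import cv2,numpy as np
for c in("scene","top"):
    s=bot.snapshot(c); cv2.imwrite(f"pics/{c}0.png",cv2.resize(s["img"][:,:,::-1],(800,600),interpolation=cv2.INTER_CUBIC))
    print(c,s["mtx"].round(1).tolist(),s["extrinsics"].round(4).tolist())
    for l in("full_a","empty_a","carrier","socket0","socket1","socket2","retort_stand"):
        print(l,[(round(d["score"],2),np.round(d["location"],4).tolist()) for d in bot.spot_point(c,l)])
print(bot.state())
E
```

```text
scene [[360.2, 0.0, 252.0], [0.0, 360.2, 195.9], [0.0, 0.0, 1.0]] [[-0.7816, -0.353, 0.5142, -0.1808], [-0.6234, 0.4701, -0.6248, 0.7675], [-0.0211, -0.8089, -0.5875, 0.7315], [0.0, 0.0, 0.0, 1.0]]
full_a [(0.95, [0.4715, -0.0053, 0.0027]), (0.85, [0.3253, 0.123, -0.0022]), (0.53, [0.4515, -0.089, -0.0005])]
empty_a [(0.84, [0.4766, 0.0582, 0.0016]), (0.65, [0.4574, -0.0636, -0.0005]), (0.56, [0.4495, -0.122, -0.0023]), (0.53, [0.4602, -0.0335, 0.0038])]
carrier [(0.85, [0.4764, 0.3145, -0.0004])]
socket0 [(0.92, [0.4883, 0.2516, 0.0273]), (0.75, [0.4663, 0.3728, 0.0231]), (0.71, [0.4811, 0.3172, 0.0223])]
socket1 [(0.92, [0.4883, 0.2516, 0.0273]), (0.75, [0.4663, 0.3728, 0.0231]), (0.71, [0.4811, 0.3172, 0.0223])]
socket2 [(0.92, [0.4883, 0.2516, 0.0273]), (0.75, [0.4663, 0.3728, 0.0231]), (0.71, [0.4811, 0.3172, 0.0223])]
retort_stand []
top [[452.8, 0.0, 248.7], [0.0, 452.8, 190.7], [0.0, 0.0, 1.0]] [[0.0145, -0.9951, 0.0983, 0.25], [-0.9998, -0.0134, 0.0112, 0.0296], [-0.0098, -0.0984, -0.9951, 1.5918], [0.0, 0.0, 0.0, 1.0]]
full_a [(0.73, [0.454, -0.0906, 0.0016]), (0.66, [0.466
[... 556 characters left out ...]
.8, 'joint_pos': array([-1.52729971e+00,  1.80771087e-01,  1.60700019e+00,  9.30327814e-06,
        1.35380097e+00, -2.06280314e-01]), 'dq': array([-3.07176291e-04,  8.98916106e-05,  9.59935533e-04,  2.36419057e-04,
       -1.30345862e-03, -1.00965247e-04]), 'effort': array([ 1.12366820e-04, -4.33773994e+01, -3.42162502e+01,  7.02836341e-02,
        3.07010394e-02, -2.20384726e-05]), 'eef_pos': array([ 0.14216446, -0.55716523,  0.23873064]), 'orientation': array([3.11710405e+00, 3.91323822e-01, 1.16179530e-05]), 'contact_force': array([-0.27740366, -0.68927851, -1.04622675]), 'torque': array([ 0.00392027, -0.01591122, -0.05133394]), 'gripper_force': 0.0, 'gripper_width': 0.08832753228076816}
```

View pics/scene0.png

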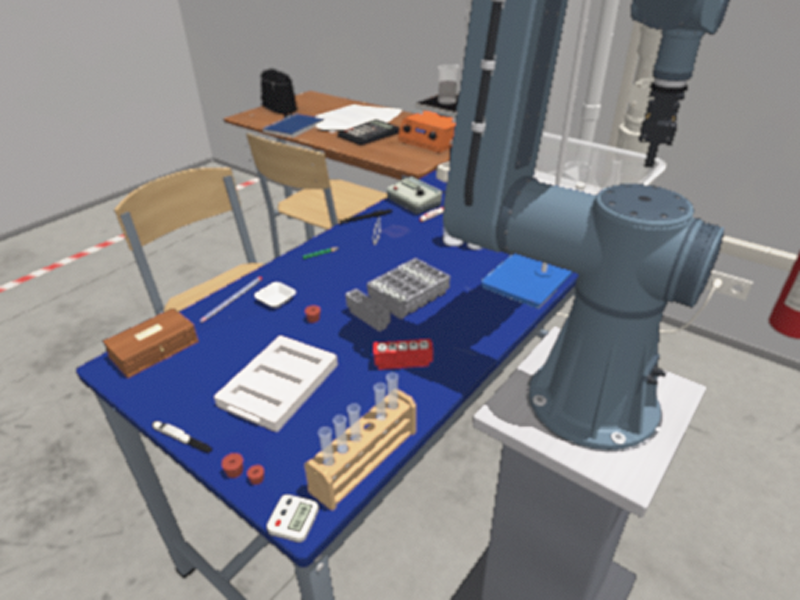

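View pics/top0.png

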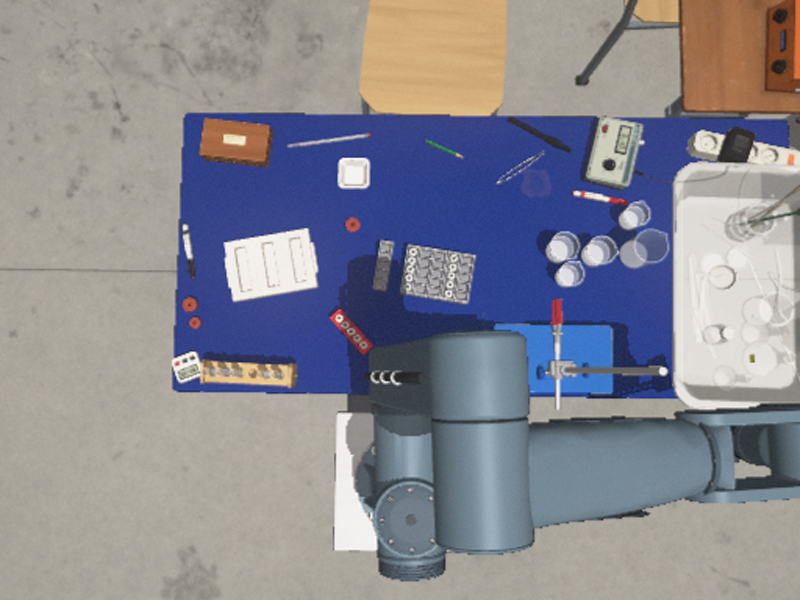

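Scene: five-strip row at (410,285), a separate grey strip at about (368,308), a red look-alike at (403,352), carrier at (278,380). Top: row at (438,273), carrier (270,264), stand at about (560,370). Zooming in on the row.

```bash
cat > h.py <<'E'
from plant import bot
import cv2,numpy as np
def proj(s,P):
    T=np.linalg.inv(s["extrinsics"]); p=(T[:3,:3]@np.atleast_2d(P).T+T[:3,3:]); q=s["mtx"]@p; return (q[:2]/q[2]).T
def back(s,uv,z):
    uv=np.atleast_2d(uv); d=np.linalg.inv(s["mtx"])@np.c_[uv,np.ones(len(uv))].T
    R=s["extrinsics"][:3,:3];t=s["extrinsics"][:3,3]; d=(R@d).T
    return t+d*((z-t[2])/d[:,2])[:,None]
E
python3 - <<'E'
from h import *
s=bot.snapshot("top");t=bot.snapshot("scene")
a=s["img"][145:205,225:315];b=t["img"][160:240,205:295]
a=cv2.resize(a,(780,520),interpolation=cv2.INTER_CUBIC)
cv2.imwrite("pics/row.png",a[:,:,::-1]);cv2.imwrite("pics/rows.png",cv2.resize(b,(675,600),interpolation=cv2.INTER_CUBIC)[:,:,::-1])
print("rodtop guesses", back(s,[[355,237],[358,237],[425,237]],0.0), back(s,[[425,237]],0.69))
E
```

```text
rodtop guesses [[ 0.24987498 -0.3255373   0.        ]
 [ 0.2500263  -0.33598022  0.        ]
 [ 0.25340084 -0.56885369  0.        ]] [[ 0.25192576 -0.309447    0.69      ]]
```

View pics/row.png

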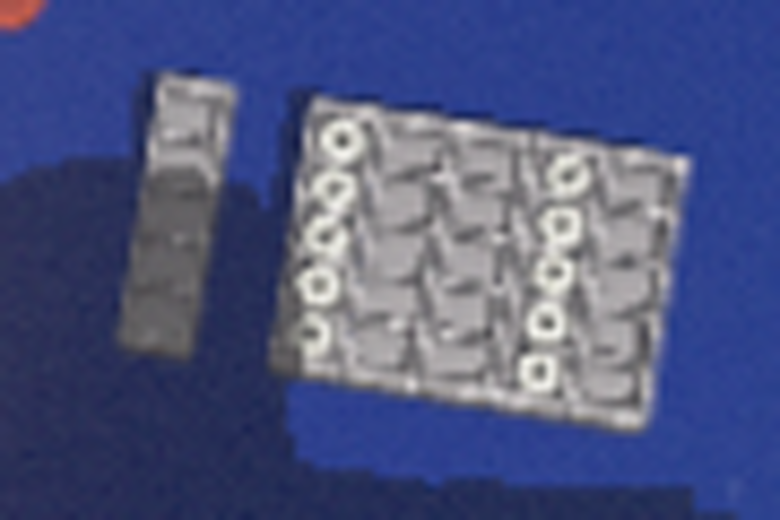

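View pics/rows.png

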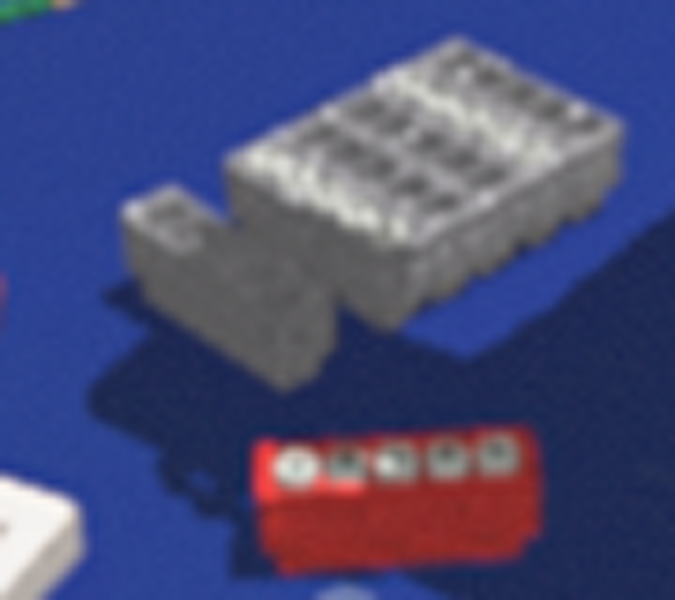

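The top crop shows the row with five strips. The leftmost, at (320,240), and the fourth, at (555,270), have white caps, so those two are full. The separate strip at (178,215) is empty. The rod is at about (0.25,-0.31), so I'll lift the arm over it.

Emit:
{"fn": "step_arm", "kwargs": {"rows": [[8.8, 0, 0, 40, 0, 0, 0], [8.8, 0, 0, 40, 0, 0, 0], [8.8, 0, 0, 40, 0, 0, 0], [8.8, 0, 0, 40, 0, 0, 0], [8.8, 0, 0, 40, 0, 0, 0], [8.8, 0, 0, 40, 0, 0, 0], [8.8, 0, 0, 40, 0, 0, 0], [8.8, 0, 0, 40, 0, 0, 0], [8.8, 0, 0, 40, 0, 0, 0], [8.8, 0, 0, 40, 0, 0, 0]]}}

```text
clock: 1.73
eef_pos: [0.1422, -0.5563, 0.6439]
orientation: [3.111, 0.391, -0.001]
contact_force: [0.2, -0.1, 0.1]
gripper_width: 0.0882
gripper_force: 0.0
```

```bash
python3 - <<'E'
from h import *
st=bot.state();print({k:np.round(st[k],3) for k in('clock','joint_pos','eef_pos','orientation','contact_force')})
E
```

```text
{'clock': np.float64(1.733), 'joint_pos': array([-1.527,  0.192,  0.796,  0.   ,  2.148, -0.206]), 'eef_pos': array([ 0.142, -0.556,  0.644]), 'orientation': array([ 3.111e+00,  3.910e-01, -1.000e-03]), 'contact_force': array([ 0.231, -0.118,  0.124])}
```

Emit:
{"fn": "step_arm", "kwargs": {"rows": [[8.8, 0, 0, 12, 0, 0, 0], [8.8, 0, 0, 12, 0, 0, 0], [8.8, 0, 0, 12, 0, 0, 0], [8.8, 0, 0, 12, 0, 0, 0], [8.8, 20, 20, 12, 0, 0, 34], [8.8, 20, 20, 12, 0, 0, 34], [8.8, 20, 20, 12, 0, 0, 34], [8.8, 20, 20, 12, 0, 0, 34], [8.8, 20, 20, 12, 0, 0, 34], [8.8, 20, 20, 12, 0, 0, 34]]}}

```text
clock: 2.57
eef_pos: [0.3213, -0.3767, 0.7588]
orientation: [2.861, 1.292, 0.0]
contact_force: [1.0, -0.0, 0.1]
gripper_width: 0.0884
gripper_force: 0.0
```

Emit:
{"fn": "step_arm", "kwargs": {"rows": [[0, 2.5, 28, 0, 0, 0, 33.6], [0, 2.5, 28, 0, 0, 0, 33.6], [0, 2.5, 28, 0, 0, 0, 33.6], [0, 2.5, 28, 0, 0, 0, 33.6], [0, 2.5, 28, 0, 0, 0, 33.6], [0, 2.5, 28, 0, 0, 0, 33.6], [0, 2.5, 28, 0, 0, 0, 33.6], [0, 2.5, 28, 0, 0, 0, 33.6], [0, 2.5, 28, 0, 0, 0, 33.6], [0, 2.5, 28, 0, 0, 0, 33.6]]}}

```text
clock: 3.4
eef_pos: [0.3455, -0.0987, 0.7581]
orientation: [2.371, 2.059, 0.0]
contact_force: [-0.4, 0.3, -0.3]
gripper_width: 0.0234
gripper_force: 0.0
```

```bash
python3 - <<'E'
from h import *
st=bot.state();print({k:np.round(st[k],4) for k in('clock','joint_pos','eef_pos','orientation','contact_force','gripper_width')})
for c in("scene","top"):
    s=bot.snapshot(c); cv2.imwrite(f"pics/{c}1.png",cv2.resize(s["img"][120:280,190:390][:,:,::-1],(750,600),interpolation=cv2.INTER_CUBIC))
    np.savez(f"{c}1.npz",**s)
    for l in("full_a","empty_a"):
        print(l,[(round(d["score"],2),np.round(d["location"],4).tolist()) for d in bot.spot_point(c,l)])
    for l in("full_a","empty_a","carrier"):
      for d in bot.regions_of(c,l):
        m=d["pixels"].astype(np.uint8);cn=max(cv2.findContours(m,0,2)[0],key=len)
        print(l,round(d["score"],2),m.sum(),cv2.minAreaRect(cn))
E
```

```text
{'clock': np.float64(3.4), 'joint_pos': array([-6.1210e-01, -1.6030e-01,  8.9710e-01, -3.0000e-04,  2.4036e+00,
       -4.7170e-01]), 'eef_pos': array([ 0.3455, -0.0987,  0.7581]), 'orientation': array([2.3711e+00, 2.0591e+00, 2.0000e-04]), 'contact_force': array([-0.3653,  0.2631, -0.2537]), 'gripper_width': np.float64(0.0234)}
full_a [(0.97, [0.473, -0.0053, 0.0016]), (0.69, [0.3259, 0.1295, -0.0037]), (0.68, [0.4484, -0.0883, 0.0005])]
empty_a [(0.76, [0.4573, -0.0595, 0.0021]), (0.74, [0.473, 0.0628, -0.0]), (0.5, [0.4614, -0.0276, 0.002]), (0.48, [0.4492, -0.1234, -0.003])]
full_a 0.95 596 ((257.5158996582031, 225.69869995117188), (16.866117477416992, 37.44038391113281), 85.42607879638672)
full_a 0.67 379 ((247.8323211669922, 190.1869354248047), (31.376718521118164, 13.99968147277832), 29.357755661010742)
full_a 0.59 163 ((269.0223388671875, 177.3712158203125), (29.03622817993164, 10.149992942810059), 43.53120422363281)
empty_a 0.59 216 ((256.2131042480469, 183.5854034423828), (31.300138473510742, 10.943282127380371), 41.82017135620117)
empty_a 0.57 203 ((263.5, 180.499984741210
[... 678 characters left out ...]
ull_a 0.36 317 ((244.51199340820312, 169.1840057373047), (10.196470260620117, 32.73603820800781), 10.30484676361084)
empty_a 0.8 262 ((244.90997314453125, 169.12998962402344), (8.9095458984375, 31.112699508666992), 8.130102157592773)
empty_a 0.7 291 ((270.6154479980469, 173.72079467773438), (9.195928573608398, 32.38725280761719), 8.426968574523926)
empty_a 0.59 244 ((279.4537353515625, 174.3005828857422), (9.19946002960205, 31.019668579101562), 8.746162414550781)
empty_a 0.45 46 ((296.8513488769531, 188.3918914794922), (5.425166606903076, 9.370742797851562), 9.462322235107422)
carrier 0.64 2261 ((172.517333984375, 168.6127166748047), (41.51161193847656, 58.92216491699219), 81.25383758544922)
```

```bash
python3 - <<'E'
from h import *
s=dict(np.load("top1.npz"))
c=np.array([[312,97],[690,160],[650,432],[272,372]])/8.667+[225,145]-0.5
P=back(s,c,.046)[:,:2];print(P.round(4).tolist())
print("mean",P.mean(0)); d=P[0]-P[1];e=P[1]-P[2];print(np.hypot(*d),np.hypot(*e),np.degrees(np.arctan2(d[0],d[1])),np.degrees(np.arctan2(e[1],e[0])))
d=P[3]-P[2];e=P[0]-P[3];print(np.hypot(*d),np.hypot(*e),np.degrees(np.arctan2(d[0],d[1])),np.degrees(np.arctan2(e[1],e[0])))
# caps
caps={'full1':[[342,139],[333,190],[325,236],[318,286],[313,333]],'full4':[[570,175],[562,226],[554,273],[547,323],[539,373]]}
for k,v in caps.items():
    Q=back(s,np.array(v)/8.667+[225,145]-.5,.0475)[:,:2];print(k,Q.mean(0),np.degrees(np.arctan2(*(Q[0]-Q[4])[::-1])))
# carrier mouth fits from whiteness
E
```

```text
[[0.5248, 0.0082], [0.5013, -0.1424], [0.3925, -0.1269], [0.4143, 0.0227]]
mean [ 0.45821893 -0.05961833]
0.15242956878519942 0.10995404614467327 8.85459289184589 -8.11368301019565
0.15120366381384745 0.11143416190980147 8.302223270770401 -7.48948248360991
full1 [0.4684436  0.00188732] -7.76288330068473
full4 [ 0.45474958 -0.08870678] -8.476591960811898
```

Emit:
{"fn": "step_arm", "kwargs": {"rows": [[0, 2.2, 2.2, -20, 0, 0, 4.3], [0, 2.2, 2.2, -20, 0, 0, 4.3], [0, 2.2, 2.2, -20, 0, 0, 4.3], [0, 2.2, 2.2, -40, 0, 0, 4.3], [0, 2.2, 2.2, -40, 0, 0, 4.3], [0, 2.2, 2.2, -40, 0, 0, 4.3], [0, 2.2, 2.2, -40, 0, 0, 4.3], [0, 2.2, 2.2, -40, 0, 0, 4.3], [0, 2.2, 2.2, -40, 0, 0, 4.3], [0, 2.2, 2.2, -40, 0, 0, 4.3]]}}

```text
clock: 4.83
eef_pos: [0.3659, -0.0754, 0.3538]
orientation: [-2.29, -2.144, 0.002]
contact_force: [0.1, -0.5, -0.5]
gripper_width: 0.0008
gripper_force: 0.0
```

Emit:
{"fn": "step_arm", "kwargs": {"rows": [[0, 0.1, -0.1, -33.5, 0, 0, -4.4], [0, 0.1, -0.1, -33.5, 0, 0, -4.4], [0, 0.1, -0.1, -33.5, 0, 0, -4.4], [0, 0.1, -0.1, -33.5, 0, 0, -4.4], [0, 0.1, -0.1, -33.5, 0, 0, -4.4], [0, 0.1, -0.1, -33.5, 0, 0, -4.4], [0, 0.1, -0.1, -33.5, 0, 0, -4.4], [0, 0.1, -0.1, -33.5, 0, 0, -4.4], [0, 0.1, -0.1, -33.5, 0, 0, -4.4], [0, 0.1, -0.1, -33.5, 0, 0, -4.4]]}}

```text
clock: 5.67
eef_pos: [0.3657, -0.0759, 0.0211]
orientation: [-2.368, -2.052, 0.004]
contact_force: [-0.1, -0.4, 1.2]
gripper_width: 0.0002
gripper_force: 0.0
```

```bash
python3 - <<'E'
from h import *
st=bot.state();print({k:np.round(st[k],4) for k in('clock','eef_pos','orientation')})
s=bot.snapshot("scene"); cv2.imwrite("pics/s2.png",cv2.resize(s["img"][130:250,170:330][:,:,::-1],(800,600),interpolation=cv2.INTER_CUBIC))
E
```

```text
{'clock': np.float64(5.6667), 'eef_pos': array([ 0.3657, -0.0759,  0.0211]), 'orientation': array([-2.3683, -2.0519,  0.0043])}
```

View pics/s2.png

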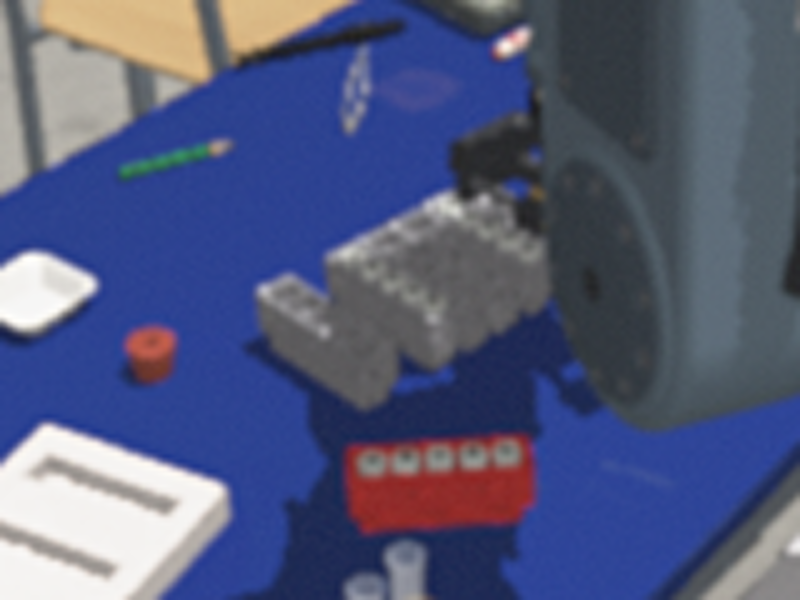

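Emit:
{"fn": "step_arm", "kwargs": {"rows": [[0, 0.59, -0.09, -0.4, 0, 0, 0], [0, 0.99, -0.14, -0.4, 0, 0, 0], [0, 1.29, -0.19, -0.4, 0, 0, 0], [0, 1.58, -0.23, -0.4, 0, 0, 0], [0, 1.88, -0.27, -0.4, 0, 0, 0], [0, 2.18, -0.31, -0.4, 0, 0, 0], [0, 2.47, -0.36, -0.4, 0, 0, 0], [0, 2.77, -0.4, -0.4, 0, 0, 0], [0, 3.07, -0.44, -0.4, 0, 0, 0]]}}

```text
clock: 6.47
eef_pos: [0.3991, -0.0818, 0.019]
orientation: [-2.374, -2.057, 0.0]
contact_force: [-2.3, -0.6, 1.2]
gripper_width: 0.0002
gripper_force: 0.9
```

```bash
python3 - <<'E'
from h import *
s=bot.snapshot("top"); cv2.imwrite("pics/t2.png",cv2.resize(s["img"][130:220,205:325][:,:,::-1],(800,600),interpolation=cv2.INTER_CUBIC))
E
```

```text
(no output)
```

View pics/t2.png

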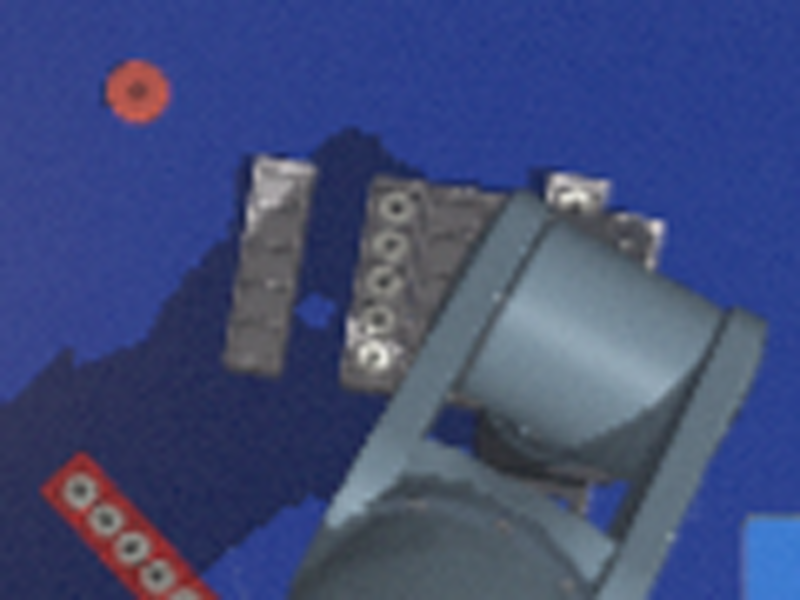

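The fourth strip's leading end now stands proud at (577,190), and its neighbours are still in line. I'll keep pushing.

Emit:
{"fn": "step_arm", "kwargs": {"rows": [[0, 0.79, -0.11, 0, 0, 0, 0], [0, 1.68, -0.24, 0, 0, 0, 0], [0, 2.57, -0.37, 0, 0, 0, 0], [0, 3.46, -0.5, 0, 0, 0, 0], [0, 4.36, -0.63, 0, 0, 0, 0], [0, 5.25, -0.76, 0, 0, 0, 0], [0, 6.14, -0.88, 0, 0, 0, 0], [0, 7.03, -1.01, 0, 0, 0, 0], [0, 7.62, -1.1, 0, 0, 0, 0], [0, 8.02, -1.15, 0, 0, 0, 0]]}}

```text
clock: 7.35
eef_pos: [0.4802, -0.0935, 0.019]
orientation: [2.374, 2.057, 0.0]
contact_force: [-3.0, 0.1, 1.4]
gripper_width: 0.0004
gripper_force: 1.0
```

Emit:
{"fn": "step_arm", "kwargs": {"rows": [[0, 0.5, -0.07, 0, 0, 0, 0], [0, 0.99, -0.14, 0, 0, 0, 0], [0, 1.39, -0.2, 0, 0, 0, 0], [0, 1.78, -0.26, 0, 0, 0, 0], [0, 2.08, -0.3, 0, 0, 0, 0], [0, 2.28, -0.33, 0, 0, 0, 0], [0, 2.38, -0.34, 0, 0, 0, 0], [0, 2.48, -0.36, 0, 0, 0, 0], [0, 2.53, -0.365, 0, 0, 0, 0], [0, 2.53, -0.365, 0, 0, 0, 0]]}}

```text
clock: 8.18
eef_pos: [0.5045, -0.097, 0.019]
orientation: [2.374, 2.057, 0.0]
contact_force: [-1.1, 0.2, -0.3]
gripper_width: 0.0004
gripper_force: 0.2
```

```bash
python3 - <<'E'
from h import *
for c in("scene","top"):
    s=bot.snapshot(c)
    for l in("full_a","empty_a"):
        print(l,[(round(d["score"],2),np.round(d["location"],4).tolist()) for d in bot.spot_point(c,l)])
cv2.imwrite("pics/t3.png",cv2.resize(s["img"][110:215,205:345][:,:,::-1],(800,600),interpolation=cv2.INTER_CUBIC))
E
```

```text
full_a [(0.68, [0.571, -0.1062, -0.0002]), (0.64, [0.3246, 0.1279, -0.0032]), (0.58, [0.4698, -0.0074, 0.0027])]
empty_a [(0.83, [0.4738, 0.0588, 0.0019]), (0.74, [0.4481, -0.1235, -0.0022]), (0.69, [0.458, -0.0299, 0.0051]), (0.48, [0.4578, -0.0632, -0.0028])]
full_a [(0.82, [0.3273, 0.128, -0.0041]), (0.57, [0.4665, -0.0017, 0.0012])]
empty_a [(0.51, [0.4776, 0.0619, -0.0027])]
```

View pics/t3.png

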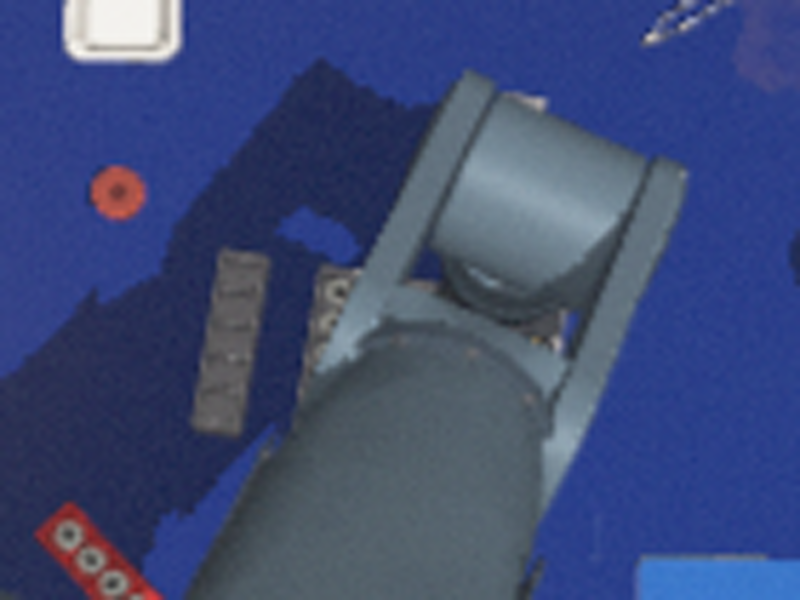

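Emit:
{"fn": "step_arm", "kwargs": {"rows": [[0, 0, 0, 4, 0, 0, 0], [0, 0, 0, 8, 0, 0, 0], [0, 0, 0, 10, 0, 0, 0], [8.8, 7.18, -1.03, 10, 0, 0, 90], [8.8, 7.18, -1.03, 10, 0, 0, 90], [8.8, 7.18, -1.03, 10, 0, 0, 90], [8.8, 7.18, -1.03, 10, 0, 0, 90], [8.8, 7.18, -1.03, 10, 0, 0, 90], [8.8, 7.18, -1.03, 10, 0, 0, 90], [8.8, 7.18, -1.03, 10, 0, 0, 90]]}}

```text
clock: 9.32
eef_pos: [0.5763, -0.1072, 0.1189]
orientation: [1.27, 2.873, -0.0]
contact_force: [0.8, 0.5, -0.5]
gripper_width: 0.0448
gripper_force: 0.0
```

```bash
python3 - <<'E'
from h import *
from scipy.spatial.transform import Rotation as R
s=bot.snapshot("top")
st=bot.state();print(st['clock'],st['eef_pos'],st['joint_pos'].round(2));y=R.from_rotvec(st['orientation']).as_matrix()[:,1];print(np.degrees(np.arctan2(y[1],y[0])))
s=bot.snapshot("scene")
for l in("full_a","empty_a","socket0","carrier"):
  for c in("scene","top"):
        print(l,c,[(round(d["score"],2),np.round(d["location"],4).tolist()) for d in bot.spot_point(c,l)])
E
```

```text
9.3667 [ 0.57629955 -0.10729104  0.11895855] [-0.39  0.34  1.67 -0.    1.13 -1.13]
42.7374707839092
full_a scene [(0.8, [0.5733, -0.1084, -0.0017]), (0.78, [0.3306, 0.1272, -0.0025]), (0.73, [0.4696, -0.0036, 0.0005])]
full_a top [(0.66, [0.3281, 0.1277, -0.0034]), (0.38, [0.5748, -0.1069, 0.0018])]
empty_a scene [(0.69, [0.4731, 0.0613, -0.0011]), (0.57, [0.4573, -0.0616, 0.0009]), (0.56, [0.4466, -0.1244, 0.0003]), (0.53, [0.4613, -0.0317, -0.0007]), (0.41, [0.4897, 0.2537, 0.0241])]
empty_a top [(0.55, [0.4754, 0.0576, -0.0003]), (0.25, [0.4875, 0.2547, 0.0221])]
socket0 scene [(0.87, [0.4871, 0.2498, 0.0232]), (0.77, [0.4771, 0.3171, 0.0244]), (0.69, [0.4668, 0.3743, 0.0204])]
socket0 top [(0.71, [0.4659, 0.3681, 0.024]), (0.65, [0.4877, 0.2531, 0.0247]), (0.58, [0.481, 0.3136, 0.0241])]
carrier scene [(0.91, [0.4742, 0.3115, 0.0014])]
carrier top [(0.84, [0.4786, 0.3115, -0.0007])]
```

Emit:
{"fn": "step_arm", "kwargs": {"rows": [[8.8, 0, 0, 0, 0, 0, 39], [8.8, 0, 0, 0, 0, 0, 39], [8.8, 0, 0, 0, 0, 0, 39], [8.8, 0, 0, 0, 0, 0, 39], [8.8, 0, 0, 0, 0, 0, 39], [8.8, 0, 0, 0, 0, 0, 39], [8.8, 0, 0, -4, 0, 0, 39], [8.8, 0, 0, -7, 0, 0, 39], [8.8, 0, 0, -9, 0, 0, 39], [8.8, 0, 0, -10.1, 0, 0, 39]]}}

```text
clock: 10.65
eef_pos: [0.5743, -0.1065, 0.015]
orientation: [-0.249, -3.128, -0.002]
contact_force: [0.2, -0.1, -0.2]
gripper_width: 0.0882
gripper_force: 0.0
```

Emit:
{"fn": "step_arm", "kwargs": {"rows": [[5, 0, 0, 0, 0, 0, 0], [3.6, 0, 0, 0, 0, 0, 0], [2.8, 0, 0, 0, 0, 0, 0], [2.5, 0, 0, 0, 0, 0, 0], [2.0, 0, 0, 0, 0, 0, 0], [1.5, 0, 0, 0, 0, 0, 0], [1, 0, 0, 0, 0, 0, 0], [1, 0, 0, 0, 0, 0, 0], [1, 0, 0, 0, 0, 0, 0], [1, 0, 0, 0, 0, 0, 0]]}}

```text
clock: 11.48
eef_pos: [0.5764, -0.1073, 0.0182]
orientation: [0.248, 3.132, -0.0]
contact_force: [-0.5, 0.5, 2.0]
gripper_width: 0.0297
gripper_force: 30.0
```

Emit:
{"fn": "step_arm", "kwargs": {"rows": [[1, 0, 0, 1, 0, 0, 0], [1, 0, 0, 4, 0, 0, 0], [1, 0, 0, 8, 0, 0, 0], [1, 0, 0, 10, 0, 0, 0], [1, -1, 3, 10, 0, 0, 4], [1, -2, 6, 10, 0, 0, 8], [1, -3, 9, 10, 0, 0, 12], [1, -4, 12, 10, 0, 0, 16], [1, -5, 15, 10, 0, 0, 19.7], [1, -6, 18, 10, 0, 0, 19.7]]}}

```text
clock: 12.32
eef_pos: [0.5154, 0.0741, 0.1185]
orientation: [-0.296, 3.128, 0.0]
contact_force: [0.4, 0.3, -2.2]
gripper_width: 0.0297
gripper_force: 30.0
```

Emit:
{"fn": "step_arm", "kwargs": {"rows": [[1, -0.5, 3.5, 0, 0, 0, 0], [1, -1, 7, 0, 0, 0, 0], [1, -1.5, 10, 0, 0, 0, 0], [1, -2, 13, 0, 0, 0, 0], [1, -2.4, 15.5, 0, 0, 0, 0], [1, -2.7, 17.5, 0, 0, 0, 0], [1, -2.7, 18, -1, 0, 0, 0], [1, -2.7, 18, -2, 0, 0, 0], [1, -2.7, 18, -2, 0, 0, 0], [1, -2.7, 18, -2, 0, 0, 0]]}}

```text
clock: 13.15
eef_pos: [0.4884, 0.2514, 0.0967]
orientation: [0.29, -3.125, 0.001]
contact_force: [0.4, -0.5, -1.2]
gripper_width: 0.0299
gripper_force: 30.0
```

```bash
python3 - <<'E'
from h import *
from scipy.spatial.transform import Rotation as R
st=bot.state();print(st['clock'],st['eef_pos'],st['gripper_width'],st['gripper_force']);y=R.from_rotvec(st['orientation']).as_matrix()[:,1];print(np.degrees(np.arctan2(y[1],y[0])))
o=[]
for c in("scene","top"):
    s=bot.snapshot(c);np.savez(f"{c}4.npz",**s)
    r=bot.regions_of(c,"carrier"); np.save(f"{c}4m.npy",r[0]["pixels"])
    o.append(cv2.resize((s["img"][200:300,120:220] if c=="scene" else s["img"][120:220,120:220])[:,:,::-1],(400,400),interpolation=cv2.INTER_CUBIC))
    for l in("socket0","carrier","full_a"):
        print(l,c,[(round(d["score"],2),np.round(d["location"],4).tolist()) for d in bot.spot_point(c,l)])
cv2.imwrite("pics/c4.png",np.hstack(o))
E
```

```text
13.15 [0.48842391 0.25141861 0.09666955] 0.0298532748330725 29.968098923563957
100.5987014595144
socket0 scene [(0.96, [0.4644, 0.3711, 0.0221]), (0.88, [0.4919, 0.2533, 0.0237]), (0.69, [0.4807, 0.3147, 0.0217])]
carrier scene [(0.88, [0.4751, 0.3138, -0.002])]
full_a scene [(0.88, [0.3274, 0.1254, -0.0027]), (0.84, [0.4694, -0.0048, 0.0018]), (0.68, [0.4845, 0.2505, 0.076])]
socket0 top [(0.77, [0.4911, 0.2563, 0.0229]), (0.55, [0.4633, 0.3727, 0.0223]), (0.49, [0.4795, 0.316, 0.0255]), (0.49, [0.4768, 0.0611, 0.0013])]
carrier top [(0.69, [0.4813, 0.316, -0.0018])]
full_a top [(0.81, [0.4664, -0.0027, 0.0018]), (0.52, [0.4888, 0.2538, 0.0806]), (0.5, [0.3251, 0.1281, -0.0021])]
```

View pics/c4.png

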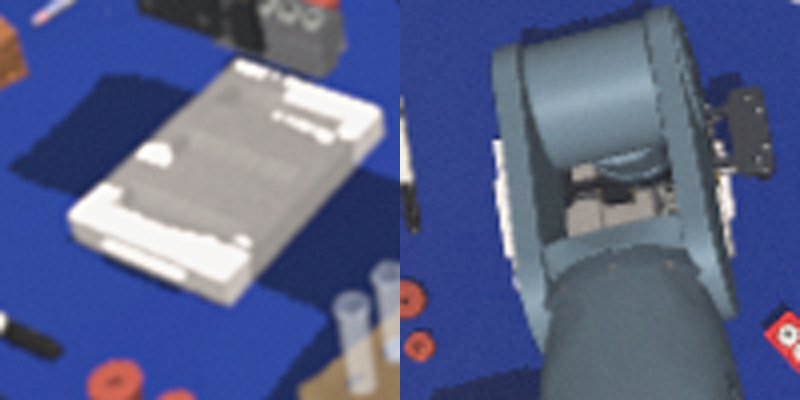

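```bash
cat > fit.py <<'E'
from h import *
from scipy.optimize import minimize
from scipy.ndimage import gaussian_filter
K=8
def box(p,x0,x1,y0,y1,z):
    c,s=np.cos(p[2]),np.sin(p[2]); q=np.array([[x0,y0],[x1,y0],[x1,y1],[x0,y1]])
    return np.c_[q[:,0]*c-q[:,1]*s+p[0],q[:,0]*s+q[:,1]*c+p[1],np.full(4,z)]
def fit(s,p0,ign=None,socks=(0,1,2)):
    uv=proj(s,box(p0,-.08,.08,-.115,.115,.012)); u0,v0=np.floor(uv.min(0)).astype(int);u1,v1=np.ceil(uv.max(0)).astype(int)
    w,h=u1-u0,v1-v0
    a=s["img"][v0:v1,u0:u1].astype(float); g=a[...,0]  # red: table blue is dark
    m=np.ones((h,w),bool) if ign is None else ~ign[v0:v1,u0:u1]
    def ren(p):
        im=np.zeros((h*K,w*K),np.uint8)
        f=lambda P,v,hull=0:cv2.fillPoly(im,[np.round(((cv2.convexHull(proj(s,P).astype(np.float32))[:,0] if hull else proj(s,P))-[u0,v0]+.5)*K*16-8).astype(np.int32)],v,shift=4)
        f(np.r_[box(p,-.067,.067,-.095,.095,0),box(p,-.067,.067,-.095,.095,.024)],190,1)
        f(box(p,-.067,.067,-.095,.095,.024),230)
        for i in socks: f(box(p,-.0505,.0505,(i-1)*.062-.0125,(i-1)*.062+.0125,.024),130)
        return gaussian_filter(cv2.resize(im,(w,h),interpolation=cv2.INTER_AREA).astype(float),.5)
    def cost(q): 
        p=p0+np.array(q)*[.01,.01,.1]; return -np.corrcoef(ren(p)[m],g[m])[0,1]
    best=min((minimize(cost,q,method="Nelder-Mead",options=dict(xatol=.01,fatol=1e-6,initial_simplex=np.array(q)+np.array([[0,0,0],[.4,0,0],[0,.4,0],[0,0,.4]]))) for q in([0,0,0],[.3,.3,.2],[-.3,-.3,-.2])),key=lambda r:r.fun)
    p=p0+best.x*[.01,.01,.1]; return p,-best.fun
E
python3 - <<'E'
from fit import *
for c in("scene1","top1"):
    s=dict(np.load(c+".npz")); p,f=fit(s,np.array([.478,.3133,.19])); print(c,p[:2].round(4),np.degrees(p[2]).round(2),round(f,4))
E
```

```text
scene1 [0.4784 0.3118] 11.3 0.9544
top1 [0.4788 0.3165] 10.61 0.9307
```

The scene crop shows the strip held above the near socket end of the plate, with sockets 1 and 2 uncovered. The carrier hasn't moved. I'll lower to just above contact.

Emit:
{"fn": "step_arm", "kwargs": {"rows": [[1, 0.14, 0.16, -1.5, 0, 0, 0.4], [1, 0.14, 0.16, -3, 0, 0, 0.4], [1, 0.14, 0.16, -4.2, 0, 0, 0.4], [1, 0.14, 0.16, -4.7, 0, 0, 0.4], [1, 0.14, 0.16, -5, 0, 0, 0.4], [1, 0.14, 0.16, -5.1, 0, 0, 0.4], [1, 0.14, 0.16, -5.1, 0, 0, 0.4], [1, 0.14, 0.16, -5.1, 0, 0, 0.4]]}}

```text
clock: 14.32
eef_pos: [0.4912, 0.2545, 0.0476]
orientation: [-0.302, 3.126, 0.0]
contact_force: [-0.1, 0.2, -0.3]
gripper_width: 0.0298
gripper_force: 30.0
```

```bash
cat > look.py <<'E'
from h import *
import sys
n=sys.argv[1]
st=bot.state();print(st['clock'],st['eef_pos'].round(4),st['orientation'].round(3),st['contact_force'].round(1),st['torque'].round(2))
s=bot.snapshot("scene");np.savez("scene_"+n,**s)
cv2.imwrite(f"pics/{n}.png",cv2.resize(s["img"][205:285,130:230][:,:,::-1],(800,640)[:2] and (750,600),interpolation=cv2.INTER_CUBIC))
E
python3 look.py n5
```

```text
14.3167 [0.4912 0.2545 0.0476] [-0.302  3.126  0.   ] [-0.1  0.2 -0.3] [ 0.06 -0.14  0.04]
```

View pics/n5.png

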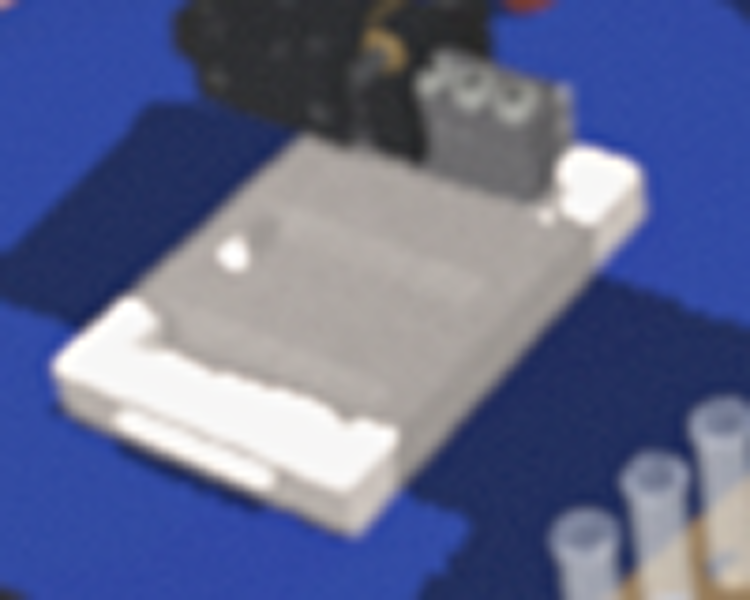

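Emit:
{"fn": "step_arm", "kwargs": {"rows": [[1, -0.14, -0.15, 0, 0, 0, 0], [1, -0.14, -0.15, -0.1, 0, 0, 0], [1, -0.14, -0.15, -0.3, 0, 0, 0], [1, -0.14, -0.15, -0.45, 0, 0, 0], [1, -0.14, -0.15, -0.55, 0, 0, 0], [1, -0.14, -0.15, -0.65, 0, 0, 0], [1, -0.14, -0.15, -0.65, 0, 0, 0], [1, -0.14, -0.15, -0.65, 0, 0, 0]]}}

```text
clock: 15.03
eef_pos: [0.4893, 0.2527, 0.0403]
orientation: [0.302, -3.127, 0.0]
contact_force: [0.7, -1.2, -1.6]
gripper_width: 0.0294
gripper_force: 30.0
```

Emit:
{"fn": "step_arm", "kwargs": {"rows": [[1, 0, 0, -0.1, 0, 0, 0], [1, 0, 0, -0.2, 0, 0, 0], [1, 0, 0, -0.3, 0, 0, 0], [1, 0, 0, -0.3, 0, 0, 0]]}}

```text
clock: 15.37
eef_pos: [0.4894, 0.2527, 0.0374]
orientation: [-0.302, 3.127, -0.0]
contact_force: [2.0, -1.5, -1.4]
gripper_width: 0.0299
gripper_force: 30.0
```

Emit:
{"fn": "step_arm", "kwargs": {"rows": [[1, 0, 0, -0.15, 0, 0, 0], [1, 0, 0, -0.3, 0, 0, 0], [1, 0, 0, -0.45, 0, 0, 0], [1, 0, 0, -0.6, 0, 0, 0], [1, 0, 0, -0.7, 0, 0, 0], [1, 0, 0, -0.8, 0, 0, 0], [1, 0, 0, -0.85, 0, 0, 0], [1, 0, 0, -0.9, 0, 0, 0], [1, 0, 0, -0.95, 0, 0, 0]]}}

```text
clock: 16.12
eef_pos: [0.4894, 0.2528, 0.0282]
orientation: [0.302, -3.127, 0.0]
contact_force: [-1.5, -5.4, 8.5]
gripper_width: 0.0297
gripper_force: 30.0
```

Emit:
{"fn": "step_arm", "kwargs": {"rows": [[4, 0, 0, -0.9, 0, 0, 0], [5, 0, 0, 0, 0, 0, 0], [6, 0, 0, 0, 0, 0, 0], [6, 0, 0, 0, 0, 0, 0], [6, 0, 0, 0, 0, 0, 0], [6, 0, 0, 3, 0, 0, 0], [6, 0, 0, 6, 0, 0, 0], [6, 0, 0, 10, 0, 0, 0], [6, 0, 0, 14, 0, 0, 0], [6, 0, 0, 14, 0, 0, 0]]}}

```text
clock: 16.95
eef_pos: [0.4935, 0.2544, 0.1756]
orientation: [-0.302, 3.115, 0.004]
contact_force: [1.2, 0.1, 0.6]
gripper_width: 0.0601
gripper_force: 0.0
```

Emit:
{"fn": "step_arm", "kwargs": {"rows": [[0, -4, -2, 0, 0, 0, -109], [0, -6, -5, 0, 0, 0, -109], [0, -8, -8, 0, 0, 0, -109], [0, -10.8, -12, 0, 0, 0, -109], [0, -10.8, -15, 0, 0, 0, -109], [0, -10.8, -18, 0, 0, 0, -109], [0, -10.8, -21, 0, 0, 0, -109], [0, -10.8, -24, 0, 0, 0, -109], [0, -10.8, -24, 0, 0, 0, -109], [0, -10.8, -24, 0, 0, 0, -109]]}}

```text
clock: 17.78
eef_pos: [0.3811, 0.0114, 0.1674]
orientation: [-1.598, -2.704, -0.0]
contact_force: [-0.0, 0.2, -0.3]
gripper_width: 0.0002
gripper_force: 0.0
```

```bash
python3 - <<'E'
from fit import *
from scipy.spatial.transform import Rotation as R
st=bot.state();print(st['clock'],st['eef_pos'],st['joint_pos'].round(2));y=R.from_rotvec(st['orientation']).as_matrix()[:,1];print(np.degrees(np.arctan2(y[1],y[0])))
o=[]
for c in("scene","top"):
    s=bot.snapshot(c)
    o.append(cv2.resize((s["img"][170:290,140:300] if c=="scene" else s["img"][110:230,130:290])[:,:,::-1],(400,300),interpolation=cv2.INTER_CUBIC))
    p,f=fit(s,np.array([.478,.3133,.19]),socks=(1,2)); print(c,p[:2].round(4),np.degrees(p[2]).round(2),round(f,4))
    for l in("socket0","carrier","full_a","empty_a"):
        print(l,c,[(round(d["score"],2),np.round(d["location"],4).tolist()) for d in bot.spot_point(c,l)])
cv2.imwrite("pics/c6.png",np.hstack(o))
E
```

```text
17.7833 [0.38109556 0.01136084 0.16737353] [-0.28 -0.2   2.14  0.    1.21 -0.79]
28.84124540318303
scene [0.4784 0.3111] 10.87 0.8933
socket0 scene [(0.77, [0.4785, 0.3153, 0.0216]), (0.71, [0.47, -0.005, -0.0011]), (0.69, [0.4909, 0.2513, 0.027])]
carrier scene [(0.78, [0.4708, 0.3116, -0.0008])]
full_a scene [(0.95, [0.4842, 0.2534, 0.011]), (0.9, [0.4713, -0.002, -0.0002]), (0.76, [0.3276, 0.1262, -0.0034])]
empty_a scene [(0.79, [0.4585, -0.0613, -0.0015]), (0.66, [0.4483, -0.1235, -0.0031]), (0.66, [0.4769, 0.0604, -0.0003]), (0.49, [0.463, -0.0339, 0.0023])]
top [0.4789 0.316 ] 10.69 0.9084
socket0 top [(0.82, [0.4772, 0.3148, 0.0235]), (0.63, [0.4647, 0.3737, 0.0237])]
carrier top [(0.8, [0.4799, 0.3112, -0.0019])]
full_a top [(0.69, [0.4856, 0.2534, 0.011]), (0.53, [0.4651, -0.0044, -0.0016]), (0.5, [0.327, 0.1317, -0.0015])]
empty_a top [(0.67, [0.4633, -0.0616, 0.0017]), (0.52, [0.4607, -0.0282, -0.0014]), (0.51, [0.4479, -0.1155, 0.001]), (0.34, [0.4792, 0.3187, 0.023])]
```

View pics/c6.png

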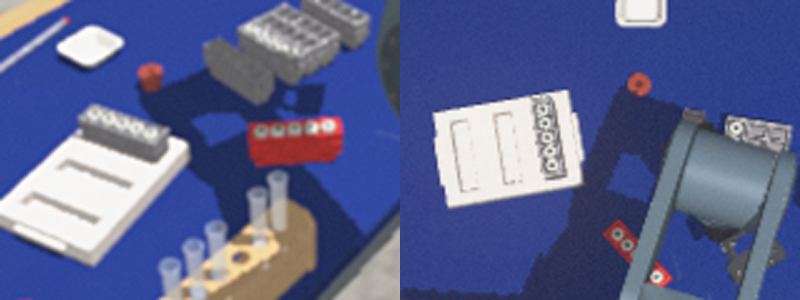

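Strip one is seated upright in the near socket (scene crop (125,130), top crop (545,135)), and the carrier hasn't shifted. Next is the second full strip.

Emit:
{"fn": "step_arm", "kwargs": {"rows": [[0, 0, 0, 0, 0, 0, -37], [0, 0, 0, 0, 0, 0, -37], [0, 0, 0, 0, 0, 0, -37], [0, 0, 0, 0, 0, 0, -37], [0, 0, 0, -4, 0, 0, -37], [0, 0, 0, -8, 0, 0, -37], [0, 0, 0, -11, 0, 0, -37], [0, 0, 0, -13.5, 0, 0, -37], [0, 0, 0, -14.8, 0, 0, -37], [0, 0, 0, -14.8, 0, 0, -37]]}}

```text
clock: 19.12
eef_pos: [0.3787, 0.0136, 0.0174]
orientation: [-2.359, -2.068, 0.005]
contact_force: [-0.4, 0.4, -0.2]
gripper_width: 0.0006
gripper_force: 0.0
```

Emit:
{"fn": "step_arm", "kwargs": {"rows": [[0, 0.59, -0.09, 0, 0, 0, 0], [0, 0.99, -0.14, 0, 0, 0, 0], [0, 1.29, -0.19, 0, 0, 0, 0], [0, 1.58, -0.23, 0, 0, 0, 0], [0, 1.88, -0.27, 0, 0, 0, 0], [0, 2.18, -0.31, 0, 0, 0, 0], [0, 2.47, -0.36, 0, 0, 0, 0], [0, 2.77, -0.4, 0, 0, 0, 0], [0, 3.07, -0.44, 0, 0, 0, 0], [0, 3.07, -0.44, 0, 0, 0, 0]]}}

```text
clock: 19.95
eef_pos: [0.4128, 0.0083, 0.0201]
orientation: [2.363, 2.069, 0.001]
contact_force: [-0.3, -0.5, -0.1]
gripper_width: 0.0003
gripper_force: 0.0
```

```bash
python3 - <<'E'
from h import *
for c in("scene","top"):
    s=bot.snapshot(c)
    for l in("full_a","empty_a"):
        print(l,c,[(round(d["score"],2),np.round(d["location"],4).tolist()) for d in bot.spot_point(c,l)])
    if c=="scene": cv2.imwrite("pics/c7.png",cv2.resize(s["img"][150:240,200:320][:,:,::-1],(800,600),interpolation=cv2.INTER_CUBIC))
E
```

```text
full_a scene [(0.76, [0.3263, 0.1266, -0.0013]), (0.7, [0.4843, 0.2552, 0.0099]), (0.61, [0.484, -0.0052, 0.0025])]
empty_a scene [(0.7, [0.4775, 0.0617, 0.0005]), (0.51, [0.4488, -0.1253, 0.0007]), (0.42, [0.4621, -0.032, 0.0022])]
full_a top [(0.73, [0.4879, 0.2549, 0.0131]), (0.69, [0.3256, 0.1291, -0.0013]), (0.48, [0.4844, -0.0026, -0.0005])]
empty_a top [(0.65, [0.4468, -0.1192, 0.0005]), (0.54, [0.4624, -0.0599, -0.0001])]
```

View pics/c7.png

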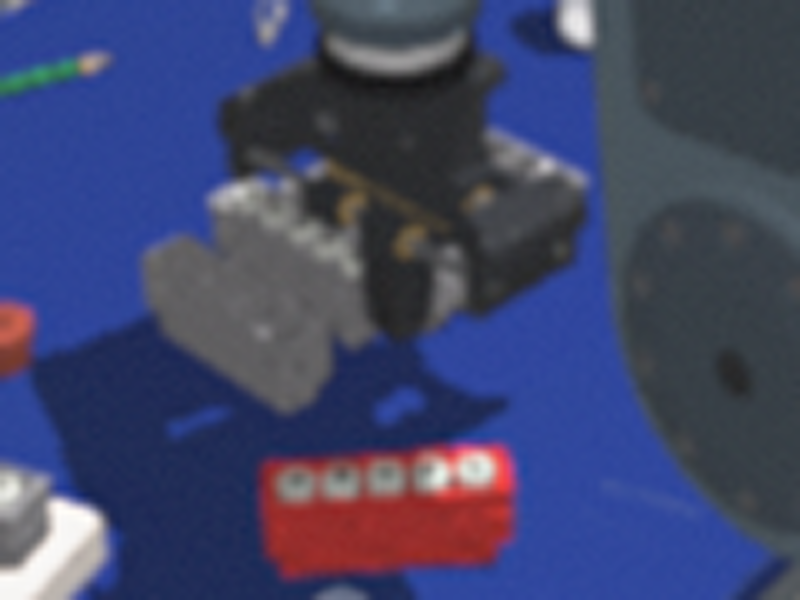

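The capped strip has slid about 17 mm with the fingers behind it at (400,290), and the empties haven't moved. I'll keep pushing.

Emit:
{"fn": "step_arm", "kwargs": {"rows": [[0, 0.5, -0.07, 0, 0, 0, 0], [0, 1.29, -0.18, 0, 0, 0, 0], [0, 2.18, -0.31, 0, 0, 0, 0], [0, 3.07, -0.44, 0, 0, 0, 0], [0, 3.96, -0.57, 0, 0, 0, 0], [0, 4.85, -0.7, 0, 0, 0, 0], [0, 5.74, -0.82, 0, 0, 0, 0], [0, 6.63, -0.95, 0, 0, 0, 0], [0, 7.42, -1.07, 0, 0, 0, 0], [0, 7.92, -1.14, 0, 0, 0, 0]]}}

```text
clock: 21.08
eef_pos: [0.4925, -0.0032, 0.0201]
orientation: [2.363, 2.069, 0.001]
contact_force: [-0.7, 0.6, 0.2]
gripper_width: 0.0005
gripper_force: 0.6
```

Emit:
{"fn": "step_arm", "kwargs": {"rows": [[0, 0.5, -0.07, 0, 0, 0, 0], [0, 0.99, -0.14, 0, 0, 0, 0], [0, 1.39, -0.2, 0, 0, 0, 0], [0, 1.78, -0.26, 0, 0, 0, 0], [0, 2.08, -0.3, 0, 0, 0, 0], [0, 2.28, -0.33, 0, 0, 0, 0], [0, 2.38, -0.34, 0, 0, 0, 0], [0, 2.48, -0.36, 0, 0, 0, 0], [0, 2.53, -0.365, 0, 0, 0, 0], [0, 2.53, -0.365, 0, 0, 0, 0]]}}

```text
clock: 21.92
eef_pos: [0.5165, -0.0066, 0.02]
orientation: [2.363, 2.07, 0.0]
contact_force: [0.3, 0.3, -1.0]
gripper_width: 0.0005
gripper_force: 0.2
```

Emit:
{"fn": "step_arm", "kwargs": {"rows": [[0, 0, 0, 4, 0, 0, 0], [0, 0, 0, 8, 0, 0, 0], [0, 0, 0, 10, 0, 0, 0], [8.8, 7.18, -1.03, 10, 0, 0, 90], [8.8, 7.18, -1.03, 10, 0, 0, 90], [8.8, 7.18, -1.03, 10, 0, 0, 90], [8.8, 7.18, -1.03, 10, 0, 0, 90], [8.8, 7.18, -1.03, 10, 0, 0, 90], [8.8, 7.18, -1.03, 10, 0, 0, 90], [8.8, 7.18, -1.03, 10, 0, 0, 90]]}}

```text
clock: 22.75
eef_pos: [0.5884, -0.0169, 0.1199]
orientation: [1.255, 2.88, 0.0]
contact_force: [-0.7, -0.3, 0.1]
gripper_width: 0.0449
gripper_force: 0.0
```

```bash
cat > chk.py <<'E'
from h import *
from scipy.spatial.transform import Rotation as R
st=bot.state();print(st['clock'],st['eef_pos'].round(4),st['joint_pos'].round(2));y=R.from_rotvec(st['orientation']).as_matrix()[:,1];print(np.degrees(np.arctan2(y[1],y[0])))
for c in("scene","top"):
    s=bot.snapshot(c)
    for l in("full_a","empty_a","socket0","carrier"):
        print(l,c,[(round(d["score"],2),np.round(d["location"],4).tolist()) for d in bot.spot_point(c,l)])
E
python3 chk.py
```

```text
22.75 [ 0.5884 -0.0169  0.1199] [-0.23  0.34  1.67  0.    1.13 -0.98]
42.9130826420525
full_a scene [(0.97, [0.3265, 0.1263, 0.0]), (0.69, [0.5898, -0.0233, 0.0029]), (0.6, [0.4828, 0.2527, 0.0095])]
empty_a scene [(0.84, [0.4632, -0.0307, 0.0019]), (0.69, [0.4762, 0.06, -0.0011]), (0.64, [0.4486, -0.1253, -0.0001]), (0.52, [0.4583, -0.0636, -0.0002])]
socket0 scene [(0.95, [0.4657, 0.3715, 0.0207]), (0.78, [0.4881, 0.2487, 0.0224]), (0.66, [0.4788, 0.3144, 0.0253])]
carrier scene [(0.81, [0.4756, 0.3098, -0.0013])]
full_a top [(0.39, [0.324, 0.1283, -0.0019])]
empty_a top [(0.51, [0.4475, -0.1191, -0.0003]), (0.43, [0.4607, -0.0605, 0.0022])]
socket0 top [(0.97, [0.4901, 0.2547, 0.0249]), (0.56, [0.4642, 0.3727, 0.0264])]
carrier top [(0.85, [0.4774, 0.311, -0.0007])]
```

Emit:
{"fn": "step_arm", "kwargs": {"rows": [[8.8, 0, 0, 0, 0, 0, 39], [8.8, 0, 0, 0, 0, 0, 39], [8.8, 0, 0, 0, 0, 0, 39], [8.8, 0, 0, 0, 0, 0, 39], [8.8, 0, 0, 0, 0, 0, 39], [8.8, 0, 0, 0, 0, 0, 39], [8.8, 0, 0, -4, 0, 0, 39], [8.8, 0, 0, -7, 0, 0, 39], [8.8, 0, 0, -9, 0, 0, 39], [8.8, 0, 0, -10.1, 0, 0, 39]]}}

```text
clock: 24.08
eef_pos: [0.5862, -0.0165, 0.016]
orientation: [-0.232, -3.129, -0.001]
contact_force: [-0.6, -0.2, 0.2]
gripper_width: 0.0885
gripper_force: 0.0
```

Emit:
{"fn": "step_arm", "kwargs": {"rows": [[5, 0, 0, 0, 0, 0, 0], [3.6, 0, 0, 0, 0, 0, 0], [2.8, 0, 0, 0, 0, 0, 0], [2.5, 0, 0, 0, 0, 0, 0], [2.0, 0, 0, 0, 0, 0, 0], [1.5, 0, 0, 0, 0, 0, 0], [1, 0, 0, 0, 0, 0, 0], [1, 0, 0, 0, 0, 0, 0], [1, 0, 0, 0, 0, 0, 0], [1, 0, 0, 0, 0, 0, 0]]}}

```text
clock: 24.92
eef_pos: [0.5883, -0.0169, 0.0192]
orientation: [0.231, 3.133, -0.0]
contact_force: [-0.6, 0.7, 2.4]
gripper_width: 0.0295
gripper_force: 29.9
```

Emit:
{"fn": "step_arm", "kwargs": {"rows": [[1, 0, 0, 1, 0, 0, 0], [1, 0, 0, 4, 0, 0, 0], [1, 0, 0, 8, 0, 0, 0], [1, 0, 0, 10, 0, 0, 0], [1, -1, 3, 10, 0, 0, 4], [1, -2, 6, 10, 0, 0, 8], [1, -3, 9, 10, 0, 0, 12], [1, -4, 12, 10, 0, 0, 16], [1, -5, 15, 10, 0, 0, 19.3], [1, -6, 18, 10, 0, 0, 19.3]]}}

```text
clock: 25.75
eef_pos: [0.5274, 0.1644, 0.1195]
orientation: [-0.302, 3.127, 0.0]
contact_force: [0.5, -0.4, -1.4]
gripper_width: 0.0304
gripper_force: 3.0
```

Emit:
{"fn": "step_arm", "kwargs": {"rows": [[1, -1, 3, 0, 0, 0, 0], [1, -2, 6, 0, 0, 0, 0], [1, -3, 9, 0, 0, 0, 0], [1, -4, 11.5, 0, 0, 0, 0], [1, -4.6, 13.5, 0, 0, 0, 0], [1, -5, 14.5, 0, 0, 0, 0], [1, -5.06, 15.06, 0, 0, 0, 0], [1, -5.06, 15.06, -0.5, 0, 0, 0], [1, -5.06, 15.06, -1, 0, 0, 0], [1, -5.06, 15.06, -1, 0, 0, 0]]}}

```text
clock: 26.58
eef_pos: [0.4774, 0.3122, 0.1075]
orientation: [0.295, -3.126, 0.002]
contact_force: [-0.5, -0.1, -1.7]
gripper_width: 0.0297
gripper_force: 30.0
```

```bash
python3 chk.py; python3 - <<'E'
from fit import *
s=bot.snapshot("scene");cv2.imwrite("pics/c8.png",cv2.resize(s["img"][190:290,120:250][:,:,::-1],(780,600),interpolation=cv2.INTER_CUBIC))
E
```

```text
26.5833 [0.4774 0.3122 0.1075] [ 0.37  0.32  1.72 -0.    1.1  -1.39]
100.78957276189276
full_a scene [(0.84, [0.3311, 0.1253, -0.0023]), (0.75, [0.4851, 0.2521, 0.0091]), (0.7, [0.4776, 0.306, 0.0866])]
empty_a scene [(0.72, [0.4762, 0.0586, -0.001]), (0.69, [0.4483, -0.126, 0.0011]), (0.66, [0.4628, -0.0281, 0.0026]), (0.63, [0.4579, -0.0607, -0.0023])]
socket0 scene [(0.65, [0.4891, 0.2543, 0.0254]), (0.63, [0.4782, 0.313, 0.0235])]
carrier scene [(0.87, [0.4748, 0.3148, -0.0028]), (0.51, [0.4657, 0.373, 0.0221]), (0.31, [0.4729, 0.0597, 0.0024])]
full_a top [(0.56, [0.4585, -0.0628, 0.0019]), (0.53, [0.3243, 0.1313, -0.0038]), (0.49, [0.4877, 0.2504, 0.0118]), (0.44, [0.4763, 0.3124, 0.0869])]
empty_a top [(0.82, [0.4751, 0.0574, 0.0009]), (0.67, [0.4636, -0.0279, -0.0019]), (0.59, [0.4454, -0.1194, 0.0008]), (0.58, [0.4588, -0.0624, 0.0025])]
socket0 top [(0.82, [0.463, 0.3721, 0.0208]), (0.77, [0.4882, 0.253, 0.0231]), (0.68, [0.4788, 0.3133, 0.024])]
carrier top [(0.81, [0.4773, 0.309, 0.0013])]
```

View pics/c8.png

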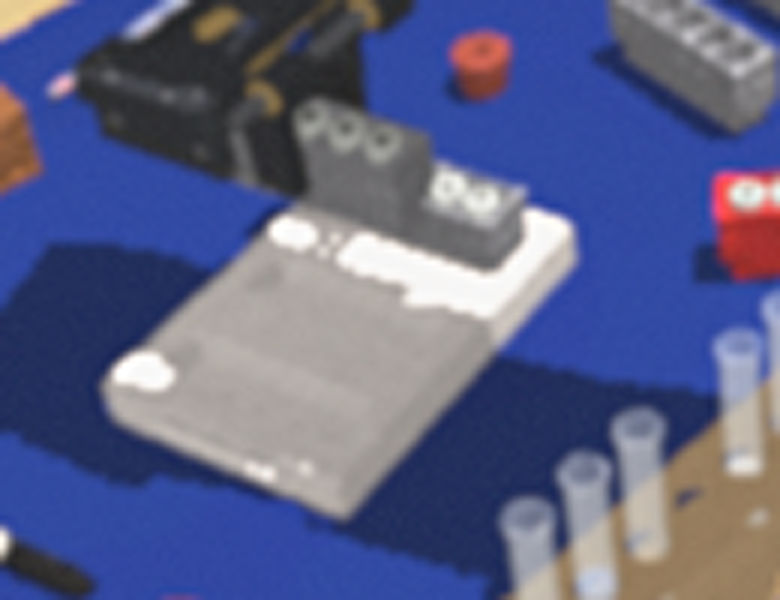

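The second strip is held upright over the middle socket, and the seated strip and carrier haven't moved. The grip slackened briefly on the way, so I'll lower carefully.

Emit:
{"fn": "step_arm", "kwargs": {"rows": [[1, 0, 0, -2, 0, 0, 0], [1, 0, 0, -4, 0, 0, 0], [1, 0, 0, -5, 0, 0, 0], [1, 0, 0, -5.6, 0, 0, 0], [1, 0, 0, -5.8, 0, 0, 0], [1, 0, 0, -5.8, 0, 0, 0], [1, 0, 0, -5.8, 0, 0, 0]]}}

```text
clock: 27.72
eef_pos: [0.4783, 0.314, 0.0518]
orientation: [-0.297, 3.126, 0.001]
contact_force: [-0.1, 0.8, -2.0]
gripper_width: 0.0301
gripper_force: 30.0
```

Emit:
{"fn": "step_arm", "kwargs": {"rows": [[1, -0.03, -0.04, -0.3, 0, 0, 0], [1, -0.03, -0.04, -0.5, 0, 0, 0], [1, -0.03, -0.04, -0.7, 0, 0, 0], [1, -0.03, -0.04, -0.85, 0, 0, 0], [1, -0.03, -0.04, -0.95, 0, 0, 0], [1, -0.03, -0.04, -1.05, 0, 0, 0], [1, -0.03, -0.04, -1.05, 0, 0, 0]]}}

```text
clock: 28.3
eef_pos: [0.4772, 0.3132, 0.0403]
orientation: [0.297, -3.127, 0.0]
contact_force: [0.1, -0.9, -1.2]
gripper_width: 0.0298
gripper_force: 30.0
```

Already 3 mm in with no contact force. I'll continue until it's home.

Emit:
{"fn": "step_arm", "kwargs": {"rows": [[1, 0, 0, -0.15, 0, 0, 0], [1, 0, 0, -0.3, 0, 0, 0], [1, 0, 0, -0.45, 0, 0, 0], [1, 0, 0, -0.6, 0, 0, 0], [1, 0, 0, -0.75, 0, 0, 0], [1, 0, 0, -0.85, 0, 0, 0], [1, 0, 0, -0.95, 0, 0, 0], [1, 0, 0, -1.0, 0, 0, 0], [1, 0, 0, -1.05, 0, 0, 0]]}}

```text
clock: 29.05
eef_pos: [0.4774, 0.3133, 0.0299]
orientation: [0.297, -3.127, -0.0]
contact_force: [-0.1, -0.2, -2.1]
gripper_width: 0.0299
gripper_force: 30.0
```

Almost home: contact is expected at about 0.0292.

Emit:
{"fn": "step_arm", "kwargs": {"rows": [[1, 0, 0, -0.04, 0, 0, 0], [1, 0, 0, -0.08, 0, 0, 0], [1, 0, 0, -0.12, 0, 0, 0], [1, 0, 0, -0.12, 0, 0, 0]]}}

```text
clock: 29.38
eef_pos: [0.4775, 0.3133, 0.0292]
orientation: [-0.297, 3.127, -0.0]
contact_force: [-1.4, -1.7, 3.6]
gripper_width: 0.0296
gripper_force: 30.0
```

Contact, and the strip is home. I'll open narrowly because of the neighbour, then rise.

Emit:
{"fn": "step_arm", "kwargs": {"rows": [[4.2, 0, 0, 0, 0, 0, 0], [4.4, 0, 0, 0, 0, 0, 0], [4.4, 0, 0, 0, 0, 0, 0], [4.4, 0, 0, 0, 0, 0, 0], [4.4, 0, 0, 1, 0, 0, 0], [4.4, 0, 0, 3, 0, 0, 0], [4.4, 0, 0, 6, 0, 0, 0], [4.4, 0, 0, 10, 0, 0, 0], [4.4, 0, 0, 14, 0, 0, 0], [4.4, 0, 0, 14, 0, 0, 0]]}}

```text
clock: 30.22
eef_pos: [0.4821, 0.3153, 0.1785]
orientation: [-0.296, 3.113, 0.006]
contact_force: [1.9, 1.3, 1.2]
gripper_width: 0.0444
gripper_force: 0.0
```

Emit:
{"fn": "step_arm", "kwargs": {"rows": [[4.4, -4, -4, 0, 0, 0, 0], [4.4, -7, -8, 0, 0, 0, 0], [4.4, -10, -12, 2, 0, 0, 0], [4.4, -12, -16, 4, 0, 0, 0], [4.4, -12, -20, 6, 0, 0, 0], [4.4, -12, -24, 8, 0, 0, 0], [4.4, -12, -28, 8, 0, 0, 0], [4.4, -12, -31, 8, 0, 0, 0], [4.4, -12, -32, 8, 0, 0, 0], [4.4, -12, -32, 8, 0, 0, 0]]}}

```text
clock: 31.05
eef_pos: [0.3579, -0.0128, 0.2508]
orientation: [-0.283, 3.125, -0.007]
contact_force: [0.4, 0.1, 0.2]
gripper_width: 0.0446
gripper_force: 0.0
```

```bash
python3 chk.py; python3 - <<'E'
from h import *
s=bot.snapshot("scene");cv2.imwrite("pics/c9.png",cv2.resize(s["img"][150:290,120:307][:,:,::-1],(800,600),interpolation=cv2.INTER_CUBIC))
E
```

```text
31.05 [ 0.3579 -0.0128  0.2508] [-0.37 -0.37  2.09 -0.    1.42 -2.12]
100.36163306022887
full_a scene [(0.73, [0.4858, 0.2546, 0.0108]), (0.71, [0.4783, 0.3091, 0.0107]), (0.65, [0.3255, 0.1268, -0.0005]), (0.21, [0.4579, -0.0601, -0.0054])]
empty_a scene [(0.9, [0.4507, -0.1244, -0.002]), (0.63, [0.4757, 0.0616, -0.002]), (0.61, [0.4597, -0.0632, 0.002]), (0.56, [0.4601, -0.0326, 0.003]), (0.36, [0.4798, 0.3093, 0.0115])]
socket0 scene [(0.96, [0.478, 0.3157, 0.0241]), (0.7, [0.4636, 0.3728, 0.021]), (0.59, [0.4898, 0.249, 0.0255])]
carrier scene [(0.78, [0.4741, 0.3115, 0.0017]), (0.24, [0.4815, 0.3094, 0.0104])]
full_a top [(0.8, [0.4875, 0.2543, 0.0097]), (0.59, [0.4743, 0.3129, 0.0084]), (0.45, [0.3263, 0.1308, -0.0046])]
empty_a top [(0.7, [0.4744, 0.0567, 0.0019]), (0.64, [0.4604, -0.0279, 0.0005]), (0.57, [0.4504, -0.1206, -0.0013]), (0.54, [0.4608, -0.0607, -0.0005])]
socket0 top [(0.83, [0.4804, 0.3171, 0.0241]), (0.66, [0.4623, 0.3698, 0.0228]), (0.55, [0.4878, 0.2536, 0.0239]), (0.51, [0.4605, -0.0288, 0.0002]), (0.36, [0.4752, 0.0574, 0.001])]
carrier top [(0.68, [0.4793, 0.311, 0.0006])]
```

View pics/c9.png

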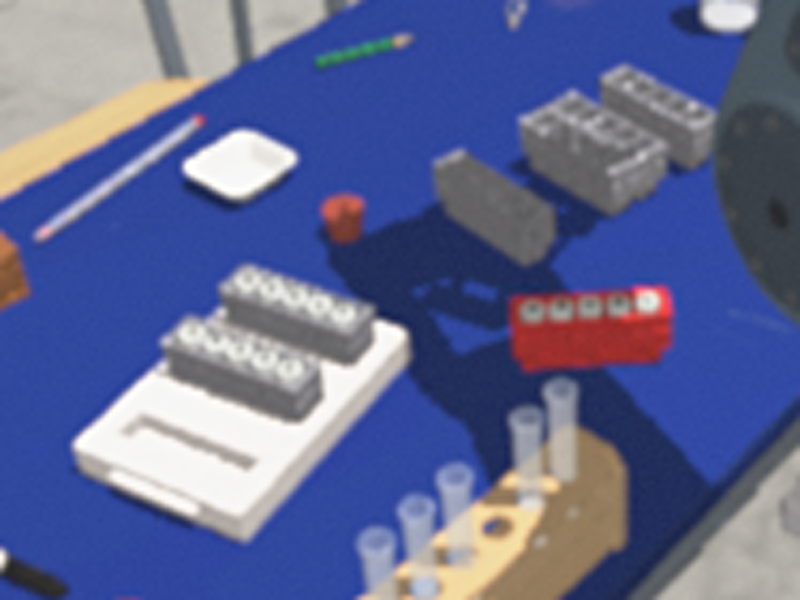

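Both full strips are seated flush and level at (300,310) and (245,365), and the empty strips stand where they were. Only two full strips were there, and the remaining greys have open wells.

```bash
python3 -c "
from plant import bot
print(bot.job_done())"
```

```text
the job is handed in; nothing more can be done
None
```

Both full strips present were slid clear of the row, plugged fully home in the carrier (socket0 and socket1) and released; the empty strips and the red look-alike stayed where they were, and the job is handed in (the call returned no verdict).

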